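Unlatch the leaf of a drill jig and hold it open

ROBOT

A 6-joint arm with a two-finger parallel gripper is mounted at the origin on a cart in front of the work surface, level with it; the furniture and walls round the work are solid. World frame = base frame: x ahead of the robot, y to its left, z up, the work surface at z = 0. Lengths are in m, angles in rad, forces in N, time in s.
With the tool pointing down it reaches from about 0.25 to 0.85 m from the base axis. Payload 12.5 kg.
Tool frame: the origin (TCP) lies midway between the tips of the shut fingers; the grasp point (between the pads) lies 19 mm behind it; z points along the fingers, x is the direction in which the jaws open and shut, and the axes are right-handed (so a half turn about z gives the same grasp; the last joint's range is limited). The gripper opens to 93 mm and grips with 3 to 60 N. Pads are 15 mm wide; open, the fingers measure 128 mm over their backs; the gripper's body (75 mm by 188 mm) begins 65 mm behind the grasp point.
Start: joints at [1.261, 0.351, 1.652, -0, 1.139, -0.085], TCP at [0.123, 0.536, 0.219] pointing down, gripper open.
Joint ranges: [-2.75, 2.75], [-0.79, 2.1], [0.01, 2.65], [-1.57, 4.71], [0.07, 3.14], [-2.87, 2.87]. Speed limits (rad/s): [2.22, 2.22, 2.79, 3.14, 3.14, 3.14].

INTERFACE

Orientations are given as [roll, pitch, yaw] about the fixed x, y, z axes, in that order (R = Rz(yaw) Ry(pitch) Rx(roll)).
In Python, from workcell import bot, imaging gives the robot as it stands.
- The arm moves only by the tool move_arm, never from a script. Its argument "motion" is a list of rows, each a list of 7 numbers: the shift along the tool's x, y, z in m, then the turn, a rotation vector about the tool's x, y, z in degrees, then the finger opening in m, from 0 to 0.093. A call has 1 to 8 rows; each row shifts and turns the commanded pose from where the row before left it, along the tool's axes as they then stand; what a row does not reach is not made up. A row lasts 1/10 s, in which the tool goes at most 50 mm and 8.59 degrees, less where a joint would pass 70% of its speed; a pose out of reach is approached as far as the arm can. A call with a gripper value outside its range is refused whole. The fingers move at their own pace and stop on an object; "squeeze" is the grip in N (left out, the last holds). Time passes only in rows, so rows that do not move let the fingers close. It gives the time, the measured TCP pose, the force and the opening at its end, in the units of the state.
- bot.get_state(): the state, without advancing time (a new reading comes with each control period).
- imaging.capture(name): name is "scene" or "side" or "wrist"; returns a dict with "color" (420x560x3 uint8, red, green, blue), "z_map" (420x560 float32, m along the optical axis (not along the pixel's ray), 0 where there is no reading), "K" (3x3 intrinsics, pixels), "eye" and "attitude" of the camera in the world. Camera axes: x right, y down, z forward; pixel columns grow to the right and rows downward; lengths in m; the calibration is good to about 2 mm. A picture is of the moment at which its call begins.
- bot.hand_in(): hands the job in, once; it reports no verdict.
The state is a dict: "clock": time; "joints": joint angles; "joint_vel": joint speeds; "joint_efforts": joint torques, N m; "tcp_pos": TCP position; "tool_rot": TCP orientation; "ft_force": force on the tool from outside, world axes, zero at the start; "moment": the same for the moment, N m; "gripper_width": opening from 0.0 (shut) to 1.0 (fully open).
Only numpy, scipy, OpenCV 4.12 (cv2) and the standard library are available. Lean on these libraries where they do the work, as an engineer would, in place of code of your own. Each camera call takes 0.05 s, during which the arm holds its last target.

TASK

The dial in the small leaf drill jig is drilled and I want to take it out. Pull the latch knob at the free end of the leaf sideways against its spring, and while it is drawn lift the leaf off its ball, gently: do not wrench the leaf up while the latch still grips the ball, do not let it drop, and touch neither the fresh enamel dial nor the things lying around. Raise the free end a good 8 cm and finish holding it there, because the leaf has no stay and falls shut by itself.

Things in the scene. Friction and masses are not known exactly. Their poses are not given: they have to be found in the camera images.
- hinge (a point): Leaf drill jig, screwed to the bench: steel base 190 x 56 mm, 18 mm high, with a hinged leaf (bar 24 mm wide, 10 mm thick) lying along it 46 mm above the bench. This point: middle of the hinge pin, 46 mm up; the hinge lugs reach 56 mm. Axes are the jig's, also meant below: z up; -x runs along the closed leaf from hinge to free end; y along the hinge pin.
- knob (a point): Latch pull knob: dark steel round bar, level, along the jig's y, on the +y side of the leaf's free end. Point: middle of the grip, on its axis; closed it is 150 mm in -x and 53 mm in +y from the hinge point, 46 mm over free bench. Grip 14 mm thick, 34 mm long, outer flange 23 mm, inner end at the head's boss. Fingers go on its two x sides; it may turn between them.
- latch (a joint): Latch travel, m: 0 at rest, its lip sprung in under the ball; grows as the knob is pulled along the jig's +y, out of the leaf; stop at 0.010. The ball is free from 0.005 on. The spring pushes back with 4.5 N at rest, 9 N at the stop, and shuts the latch when let go. Once the leaf is up it no longer matters.
- leaf (a joint): Leaf angle, rad: 0 closed, seated on the ball; grows as the free end rises about the hinge pin (jig y), so the knob follows an arc of 150 mm radius, up and towards the hinge: 80 mm up at 0.56 rad. Stop at 1.1. No spring or stay: it falls shut. Leaf, head and latch weigh about 0.27 kg. While latched it cannot rise.
- coupler: The coupler head, a small aluminium cap 40 x 46 x 29 mm on the free end of the leaf that sits over the ball and carries the latch and its knob. Origin: the centre of the ball while closed, 150 mm from the hinge pin. Its x and y point opposite to the jig's.
- ball_mount: The ball mount: a steel stud with a ball 18 mm in diameter on a thin neck, standing fixed on the base under the coupler head. Origin: on the axis at its foot, 18 mm above the bench; the ball's centre is 28 mm higher.
- dial_mid (a point): The white enamel dial in its round brass holder, 41 mm in diameter, 6 mm thick, lying loose between three pins on the jig's nest under the leaf; this point is its centre, 33 mm above the bench. Not to be touched.
- dial: The same dial holder; origin at the centre of its underside.
- handpiece_1: bystander: micromotor handpiece with a black sleeve, 25 x 146 x 25 mm, lying on the bench; origin under its middle
- tweezers_1: bystander: fine steel tweezers, 11 x 90 x 8 mm, lying on the bench; origin under their middle
- loupe_1: bystander: black eye loupe, 34 mm in diameter, 30 mm tall; origin under its centre
- tray_blue: bystander: small open blue tray, 44 x 64 x 15 mm; origin under its centre

How it is judged:
On the way, in this order (a step that is already met when the one before it is completed fails the run):
1. the latch is drawn at least 5 mm while the leaf still sits on its ball (value of joint latch above 0.005 m and value of joint leaf below 0.04 rad), for 0.1 s.
2. the leaf is lifted off the ball by the gripper (value of joint leaf above 0.15 rad and contact force between the fingers and coupler above 0.3 N), for 0.1 s.
At the end, for the whole second after the job is handed in: The leaf is held still at 0.45 rad or more (free end at least 65 mm up) by fingers that are in contact with its coupler head or latch knob; the dial has not moved more than 4 mm from its nest (value of joint leaf above 0.45 rad and velocity of joint leaf between -0.1 and 0.1 rad/s and contact force between the fingers and coupler above 0.3 N and distance of dial_mid from where it was at the start of the episode below 0.004 m); the arm keeps its last pose, push and grip.
It fails at once if the leaf is wrenched up against the closed latch (more than 20 N between latch and ball) (contact force between coupler and ball_mount above 20 N).
It fails at once if the leaf is let drop (falls faster than 1 rad/s) (velocity of joint leaf below -1 rad/s).
It fails at once if the dial is touched or pushed out of its nest (contact force between any of the arm, the fingers and dial above 0.5 N or distance of dial_mid from where it was at the start of the episode above 0.004 m).
It fails at once if a bystander is moved by more than 15 mm (distance of any of handpiece_1, tweezers_1, loupe_1, tray_blue from where it was at the start of the episode above 0.015 m).
It also fails if it takes over 35 s, if anything falls off the work surface, if the arm or the gripper's body presses on something with over 40 N, if the wrist force passes 120 N, or if a joint passes its speed limit or range.

## Working session

There is one attempt and no reset: what is moved stays moved. The work goes in short steps, Python scripts to look and compute and a tool call to move; the robot and the scene stay as the last step left them, time stands still between calls to the robot, and variables do not carry over. Pictures are saved under pics/ and viewed, and the job is handed in when it is done.

Besides the shell and the picture viewer there is one more tool, called after "Emit:" as name(argument=value, ...) on one line, values as JSON. move_arm: Moves the arm, as the interface text tells. Its arguments: {"type":"object","properties":{"motion":{"type":"array","items":{"type":"array","items":{"type":"number"}}},"squeeze":{"type":"number"}},"required":["motion"]}

```bash
ls; mkdir -p pics
python3 - <<'E'
from workcell import bot, imaging
import cv2,numpy as np
print(bot.get_state())
for n in ["scene","side","wrist"]:
    c=imaging.capture(n); cv2.imwrite(f"pics/{n}0.png",c["color"][:,:,::-1]); np.savez(f"{n}0.npz",**c)
    print(n,c["K"],c["eye"],c["attitude"])
E
```

```text
pics
{'clock': 0.0, 'joints': array([ 1.26138922e+00,  3.51234177e-01,  1.65240019e+00, -1.33278336e-05,
        1.13907674e+00, -8.46107866e-02]), 'joint_vel': array([ 0.00083398, -0.00069803, -0.00013384, -0.00136254,  0.00015079,
        0.0013177 ]), 'joint_efforts': array([-5.14802741e-04, -4.97337270e+01, -2.85243773e+01,  6.98808068e-02,
        2.58981634e-02, -1.16224705e-04]), 'tcp_pos': array([0.1224834 , 0.53585246, 0.21811163]), 'tool_rot': array([-3.14151019e+00,  1.11547269e-03,  1.34600564e+00]), 'ft_force': array([ 0.41210923,  0.24645476, -0.4004709 ]), 'moment': array([ 0.04268749, -0.00016904, -0.05052915]), 'gripper_width': 1.0023758273937189}
scene [[461.19188428   0.         285.73502942]
 [  0.         461.19188428 217.77777091]
 [  0.           0.           1.        ]] [0.20465027 0.75756233 0.48826175] [-2.07838492  0.00361817 -2.5682317 ]
side [[382.47514969   0.         277.14176376]
 [  0.         382.47514969 207.85503535]
 [  0.           0.           1.        ]] [ 0.41397517 -0.54065283  0.53577199] [-2.20170832  0.01761495 -0.28223603]
wrist [[315.81638469   0.         272.62621528]
 [  0.         315.81638469 210.8018958 ]
 [  0.           0.           1.        ]] [0.05632686 0.55051075 0.38311414] [2.89439188e+00 2.17055361e-03 1.34725311e+00]
```

View pics/scene0.png

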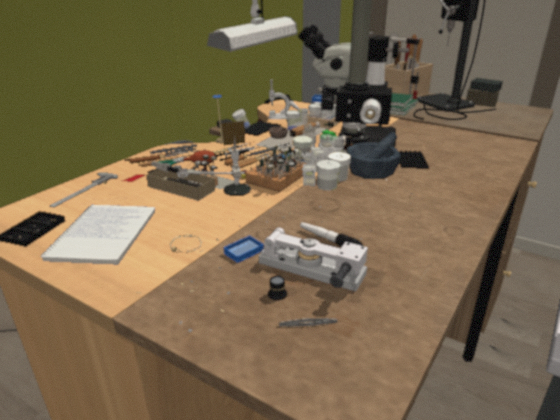

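View pics/side0.png

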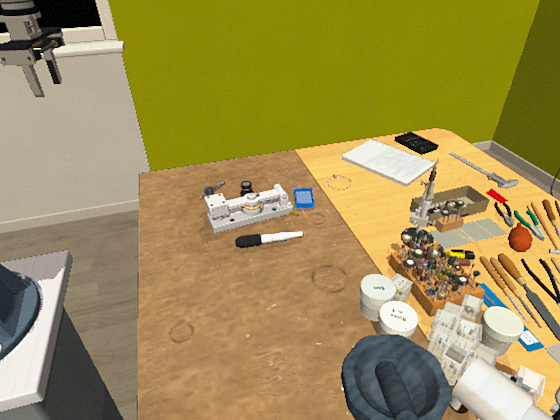

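View pics/wrist0.png

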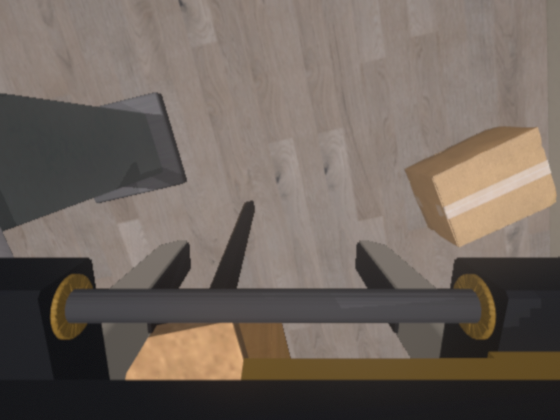

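The scene camera shows the jig at about (315,255) with its hinge end near the blue tray (243,249) and the knob near (343,272). The loupe is at (277,288), the tweezers at (307,322) and the handpiece behind the jig at (335,235). I'll enlarge this area.

```bash
cat > h.py <<'E'
import numpy as np,cv2
from scipy.spatial.transform import Rotation as R
def load(n): return dict(np.load(n+".npz"))
def pts(c):
    z=c["z_map"];K=c["K"];v,u=np.mgrid[:z.shape[0],:z.shape[1]]
    p=np.stack([(u-K[0,2])/K[0,0]*z,(v-K[1,2])/K[1,1]*z,z],-1)
    return p@R.from_euler('xyz',c["attitude"]).as_matrix().T+c["eye"]
def proj(c,P):
    q=(np.atleast_2d(P)-c["eye"])@R.from_euler('xyz',c["attitude"]).as_matrix()
    return q[:,:2]/q[:,2:]*[c["K"][0,0],c["K"][1,1]]+c["K"][:2,2]
def crop(c,u0,v0,u1,v1,s,f):
    im=cv2.resize(c["color"][v0:v1,u0:u1,::-1],None,fx=s,fy=s,interpolation=cv2.INTER_CUBIC)
    for u in range((u0//10+1)*10,u1,10): cv2.line(im,((u-u0)*s,0),((u-u0)*s,6),(0,255,255),1); cv2.putText(im,str(u),((u-u0)*s-10,18),0,.35,(0,255,255))
    for v in range((v0//10+1)*10,v1,10): cv2.line(im,(0,(v-v0)*s),(6,(v-v0)*s),(0,255,255),1); cv2.putText(im,str(v),(8,(v-v0)*s+4),0,.35,(0,255,255))
    cv2.imwrite(f,im)
E
python3 - <<'E'
from h import *
c=load("scene0"); crop(c,220,215,380,335,5,"pics/sc1.png")
d=load("side0"); crop(d,190,165,320,255,6,"pics/si1.png")
P=pts(c);Q=pts(d)
for u,v in [(343,272),(320,262),(275,240),(362,262),(262,263),(357,283),(277,288),(280,323),(335,321),(243,249)]: print((u,v),P[v,u].round(4))
print()
for u,v in [(208,190),(220,200),(285,195),(250,222),(246,187)]: print((u,v),Q[v,u].round(4))
E
```

```text
(343, 272) [0.4572 0.1995 0.0512]
(320, 262) [0.5215 0.1582 0.0228]
(275, 240) [0.6071 0.173  0.0478]
(362, 262) [0.4454 0.152  0.0474]
(262, 263) [0.6232 0.1931 0.0031]
(357, 283) [0.4447 0.1675 0.0139]
(277, 288) [0.5453 0.2594 0.0214]
(280, 323) [0.5052 0.3115 0.0051]
(335, 321) [0.4373 0.2607 0.0037]
(243, 249) [0.6768 0.1801 0.008 ]

(208, 190) [0.4575 0.2101 0.0538]
(220, 200) [0.4759 0.1456 0.0649]
(285, 195) [0.6207 0.1394 0.0521]
(250, 222) [0.5345 0.1277 0.0041]
(246, 187) [0.5512 0.2387 0.0257]
```

View pics/sc1.png

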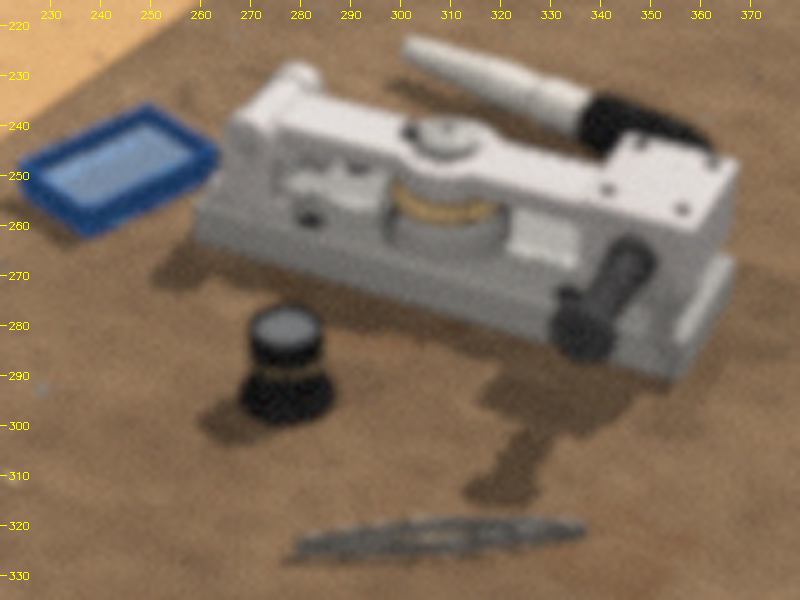

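View pics/si1.png

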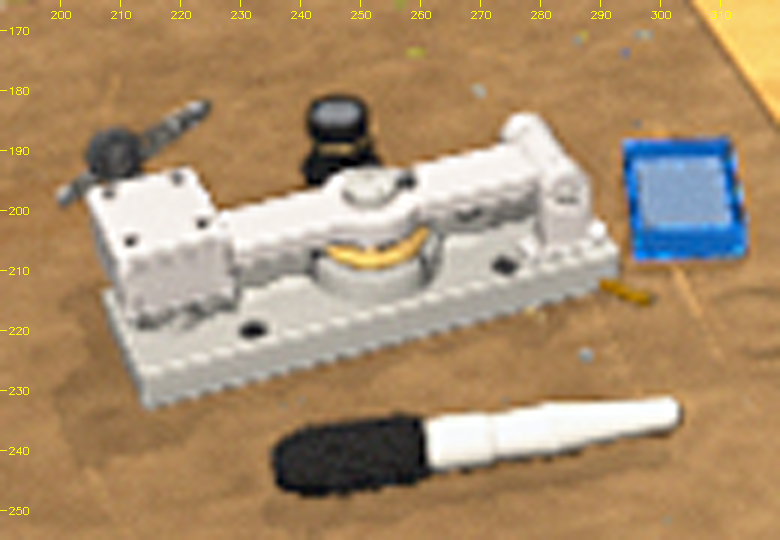

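```bash
cat > fit.py <<'E'
from h import *
from scipy.optimize import minimize
c=load("scene0");d=load("side0")
A=pts(c)[215:300,225:380].reshape(-1,3);B=pts(d)[165:255,190:320].reshape(-1,3)
for n,X in (("scene",A),("side",B)):
    m=(X[:,2]>.012)&(X[:,2]<.075)&(X[:,0]>.42)&(X[:,0]<.66)&(X[:,1]>.09)&(X[:,1]<.24)
    Y=X[m]; print(n,len(Y))
    # leaf bar top z .048-.054
    s=Y[(Y[:,2]>.047)&(Y[:,2]<.055)]
    b=Y[(Y[:,2]>.014)&(Y[:,2]<.021)]
    r=cv2.minAreaRect(b[:,:2].astype(np.float32)*1000);print(" base",len(b),r)
    h=Y[(Y[:,2]>.058)]; print(" head",len(h),np.median(h,0),cv2.minAreaRect(h[:,:2].astype(np.float32)*1000))
    print(" zhist",np.histogram(Y[:,2],bins=np.arange(.012,.076,.004))[0])
E
python3 fit.py
```

```text
scene 3563
 base 1094 ((554.0380859375, 160.98004150390625), (218.2915802001953, 55.24067687988281), 7.969870090484619)
 head 458 [0.4654539  0.15666193 0.06326074] ((484.5191955566406, 156.02474975585938), (83.35708618164062, 113.6434097290039), 57.67469024658203)
 zhist [228 915 135  98 116 105  87 140 236 612 348 138 305 100   0]
side 2346
 base 777 ((551.4324340820312, 182.67889404296875), (213.56446838378906, 115.43058013916016), 5.878818988800049)
 head 300 [0.46876643 0.14883158 0.06422862] ((490.0328063964844, 150.18035888671875), (84.11846160888672, 121.88058471679688), 57.16816711425781)
 zhist [120 596 185  88  80  56  81  76 125 261 317  99  90 172   0]
```

```bash
cat >> h.py <<'E'
def ray(c,u,v,z):
    r=R.from_euler('xyz',c["attitude"]).as_matrix()@np.array([(u-c["K"][0,2])/c["K"][0,0],(v-c["K"][1,2])/c["K"][1,1],1])
    return c["eye"]+r*(z-c["eye"][2])/r[2]
E
python3 - <<'E'
from h import *
c=load("scene0");d=load("side0")
a=[ray(c,261,258.5,.018),ray(c,354,286,.018),ray(c,366,267,.018)]
b=[ray(d,214,226.5,.018),ray(d,292,208.5,.018),ray(d,207,212,.018)]
for s in(a,b):
    for p in s: print(p.round(4))
    e=s[1]-s[0];print(np.hypot(*e[:2]),np.degrees(np.arctan2(e[1],e[0])))
print("knob",ray(c,336,280.5,.046),ray(c,346,264.5,.046),ray(d,208,190,.05))
print("lug tops scene",ray(c,278,230,.054),ray(c,247+0,242,.05),"side",ray(d,277,187,.054),ray(d,286,197,.054))
print("head corners scene z.06", [ray(c,*q,.064).round(4) for q in [(344,242),(367,248),(359,261),(336,252)]])
print("head corners side", [ray(d,*q,.064).round(4) for q in [(205,196),(221,193),(229,206),(210,211)]])
E
```

```text
[0.6202 0.1997 0.018 ]
[0.4433 0.1827 0.018 ]
[0.4491 0.122  0.018 ]
0.1777015772564334 -174.51263985747383
[0.4534 0.1183 0.018 ]
[0.6344 0.1301 0.018 ]
[0.446  0.1755 0.018 ]
0.18133111740692034 3.7268189942304564
knob [0.45926385 0.21940568 0.046     ] [0.46560809 0.17112098 0.046     ] [0.4578887  0.21602618 0.05      ]
lug tops scene [0.61635092 0.14924539 0.054     ] [0.64351193 0.20846998 0.05      ] side [0.61193856 0.17368365 0.054     ] [0.61966672 0.12852441 0.054     ]
head corners scene z.06 [array([0.4881, 0.1359, 0.064 ]), array([0.4467, 0.1321, 0.064 ]), array([0.4417, 0.1748, 0.064 ]), array([0.4852, 0.1712, 0.064 ])]
head corners side [array([0.447 , 0.1722, 0.064 ]), array([0.4826, 0.1733, 0.064 ]), array([0.4907, 0.1191, 0.064 ]), array([0.4497, 0.1135, 0.064 ])]
```

```bash
cat >> h.py <<'E'
def rows(p0,rpy0,p1,rpy1,n):
    r0=R.from_euler('xyz',rpy0);r1=R.from_euler('xyz',rpy1)
    dv=(r0.inv()*r1).as_rotvec(); print("rotvec/row deg",(np.degrees(dv)/n).round(2))
    for i in range(n):
        r=r0*R.from_rotvec(dv*i/n); print((r.inv().apply((np.array(p1)-p0)/n)).round(4))
E
python3 - <<'E'
from h import *
rows([.1225,.5359,.2181],[np.pi,0,1.346],[.46,.28,.21],[np.pi,0,.105],10)
E
```

```text
rotvec/row deg [-0.   -0.    7.11]
[-0.0174  0.0386  0.0008]
[-0.0125  0.0405  0.0008]
[-0.0074  0.0417  0.0008]
[-0.0022  0.0423  0.0008]
[0.0031 0.0422 0.0008]
[0.0083 0.0415 0.0008]
[0.0133 0.0402 0.0008]
[0.0182 0.0382 0.0008]
[0.0228 0.0357 0.0008]
[0.0271 0.0326 0.0008]
```

Emit:
move_arm(motion=[[-0.0174, 0.0386, 0.001, 0, 0, 7.1, 0.093], [-0.0125, 0.0405, 0.001, 0, 0, 7.1, 0.093], [-0.0074, 0.0417, 0.001, 0, 0, 7.1, 0.093], [-0.0022, 0.0423, 0.001, 0, 0, 7.1, 0.093], [0.003, 0.0422, 0.001, 0, 0, 7.1, 0.093], [0.0083, 0.0415, 0.001, 0, 0, 7.1, 0.093], [0.0133, 0.0402, 0.001, 0, 0, 7.1, 0.093], [0.0182, 0.0382, 0.001, 0, 0, 7.1, 0.093]], squeeze=35)

```text
clock: 0.95
tcp_pos: [0.3937, 0.3303, 0.2105]
tool_rot: [-3.142, 0.0, 0.35]
ft_force: [-0.2, 0.6, -0.1]
gripper_width: 1.002
```

Emit:
move_arm(motion=[[0.0228, 0.0357, 0, 0, 0, 7.1, 0.06], [0.0271, 0.0326, 0, 0, 0, 7.1, 0.06], [0, 0, 0, 0, 0, 0, 0.06], [0, 0, 0, 0, 0, 0, 0.06]])

```text
clock: 1.35
tcp_pos: [0.4603, 0.28, 0.2102]
tool_rot: [3.141, 0.001, 0.106]
ft_force: [-0.3, -0.5, -0.7]
gripper_width: 0.707
```

Run:
```python
from workcell import bot, imaging
from h import *
c=imaging.capture("wrist"); cv2.imwrite(f"pics/w1.png",c["color"][:,:,::-1]); np.savez(f"wrist1.npz",**c)
c=imaging.capture("scene"); np.savez(f"scene1.npz",**c)
s=bot.get_state();print(s["clock"],s["tcp_pos"],s["tool_rot"],s["joints"],s["gripper_width"],s["ft_force"])
```

```text
1.45 [0.4593739  0.28102587 0.21046535] [3.14155087e+00 6.44372108e-04 1.08580794e-01] [4.62469343e-01 3.39071589e-01 1.69012999e+00 2.05243865e-04
 1.11301001e+00 3.53797769e-01] 0.6569557720524078 [-0.47206104 -0.69246229  0.22255615]
```

View pics/w1.png

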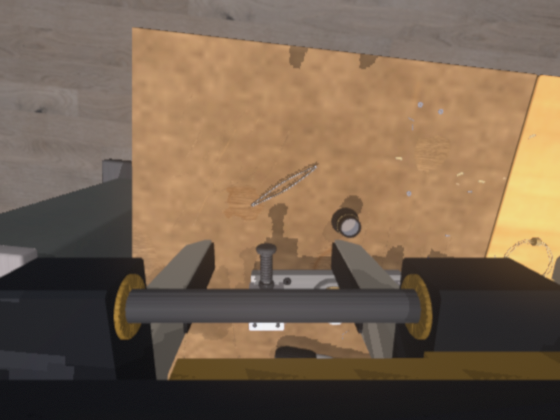

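The wrist view shows the knob from flange (266,247) to boss (266,285), between the fingers, with the jig's long edge almost level in the image.

Run:
```python
from h import *
c=load("wrist1"); crop(c,225,225,385,345,5,"pics/w1c.png")
print(c["eye"],c["attitude"])
print([ray(c,266,v,.046).round(4) for v in (247,265,285)])
print([ray(c,u,270,.018).round(4) for u in (252,400)])
P=pts(c);print(P[247,266],P[260,266],P[275,266])
```

```text
[0.45293228 0.34672324 0.37517959] [2.89276362e+00 1.72382390e-03 1.07481892e-01]
[array([0.4585, 0.2216, 0.046 ]), array([0.4607, 0.2002, 0.046 ]), array([0.4632, 0.1756, 0.046 ])]
[array([0.445 , 0.1793, 0.018 ]), array([0.6251, 0.1989, 0.018 ])]
[0.45841594 0.22306091 0.04990088] [0.45994853 0.20842142 0.05123154] [0.46176102 0.19096113 0.05212395]
```

View pics/w1c.png

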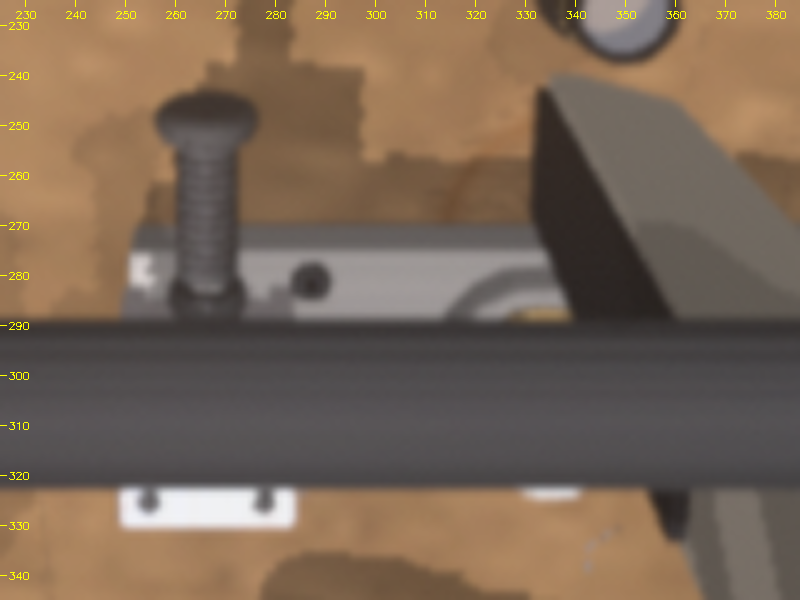

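Emit:
move_arm(motion=[[-0.0035, 0.04, 0, 0, 0, 0, 0.06], [-0.0035, 0.04, 0, 0, 0, 0, 0.06], [0, 0, 0.04, 0, 0, 0, 0.06], [0, 0, 0.04, 0, 0, 0, 0.06], [0, 0, 0.03, 0, 0, 0, 0.06], [0, 0, 0, 0, 0, 0, 0.06]])

```text
clock: 2.05
tcp_pos: [0.459, 0.2004, 0.0978]
tool_rot: [3.14, 0.006, 0.109]
ft_force: [-0.3, 0.0, -0.7]
gripper_width: 0.647
```

Run:
```python
from workcell import bot, imaging
from h import *
c=imaging.capture("wrist"); np.savez(f"wrist2.npz",**c);crop(c,200,180,360,300,5,"pics/w2c.png")
c=imaging.capture("scene"); np.savez(f"scene2.npz",**c);crop(c,260,190,400,310,5,"pics/s2c.png")
s=bot.get_state();print(s["clock"],s["tcp_pos"],s["tool_rot"],s["gripper_width"],s["ft_force"])
```

```text
2.15 [0.46153976 0.20103025 0.10140035] [-3.14157060e+00  1.18237653e-04  1.08569247e-01] 0.6485724803185677 [2.33777793 0.01192306 1.12899529]
```

View pics/w2c.png

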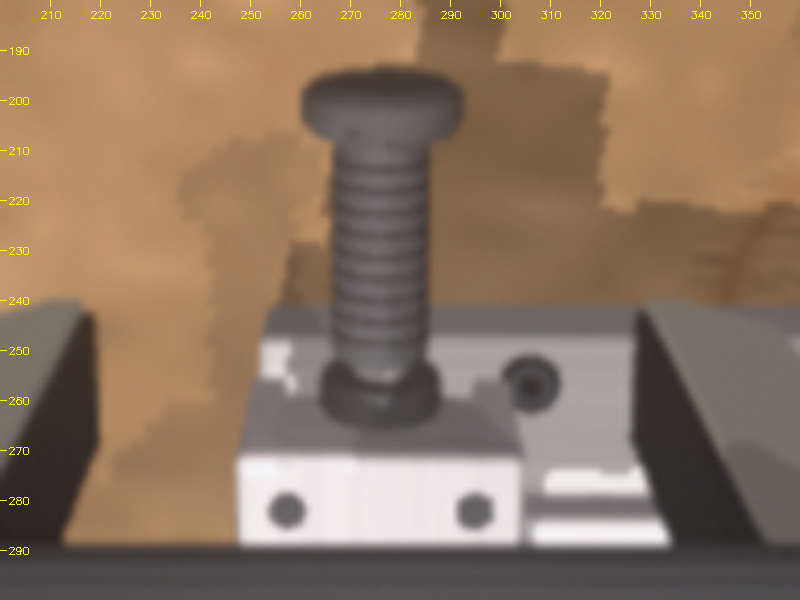

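View pics/s2c.png

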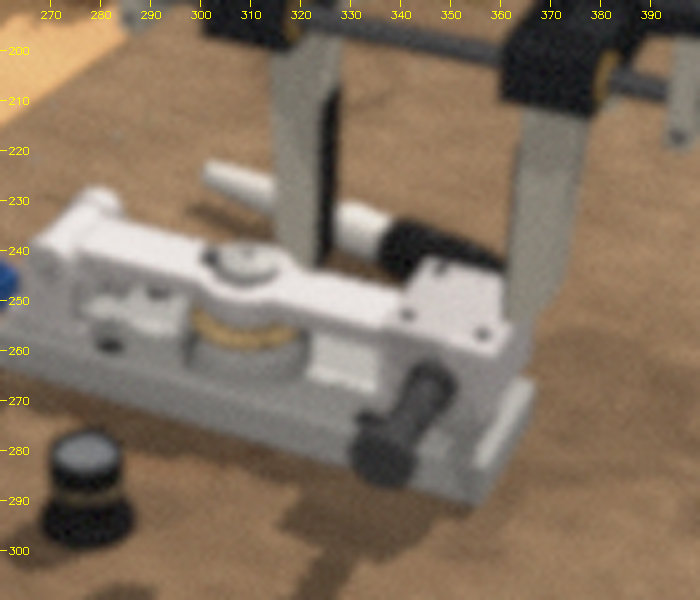

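Wrist close-up: the grip's axis is at column 277 to 278. The flange's inner edge is near row 208 and the boss near row 253.

Run:
```python
from h import *
c=load("wrist2");print(c["eye"],c["attitude"])
print([ray(c,277.3,v,.046).round(4) for v in (208,230,253)])
print([ray(c,u,240.5,.018).round(4) for u in (254,330)])
P=pts(c);print(P[[215,230,245],277])
```

```text
[0.45235253 0.26732408 0.26262461] [2.8916467  0.00699328 0.11027753]
[array([0.46  , 0.2146, 0.046 ]), array([0.4618, 0.1984, 0.046 ]), array([0.4638, 0.1809, 0.046 ])]
[array([0.4451, 0.1784, 0.018 ]), array([0.5069, 0.1854, 0.018 ])]
[[0.46016818 0.21085757 0.05115996]
 [0.46143008 0.19984008 0.05057919]
 [0.4626165  0.18935219 0.05231993]]
```

Emit:
move_arm(motion=[[0, 0, 0.03, 0, 0, 0, 0.06], [0, 0, 0.03, 0, 0, 0, 0.06], [0, 0, 0.013, 0, 0, 0, 0.06], [0, 0, 0, 0, 0, 0, 0.06]])

```text
clock: 2.55
tcp_pos: [0.4617, 0.2005, 0.0278]
tool_rot: [3.141, 0.001, 0.107]
ft_force: [0.8, 1.0, 0.2]
gripper_width: 0.645
```

Run:
```python
from workcell import bot, imaging
from h import *
c=imaging.capture("wrist"); np.savez(f"wrist3.npz",**c);crop(c,160,120,400,300,3,"pics/w3c.png")
s=bot.get_state();print(s["clock"],s["tcp_pos"],s["tool_rot"],s["gripper_width"],s["ft_force"])
print([proj(c,[.4616,y,.046]) for y in (.181,.2,.215)])
```

```text
2.6 [0.46224744 0.20065309 0.02866099] [-3.14140845e+00 -7.39597092e-04  1.07271412e-01] 0.6474264475487002 [-0.09951872  0.22039772 -0.12239564]
[array([[269.1904553 , 302.90790457]]), array([[273.18881891, 269.20659262]]), array([[276.51490654, 241.17174438]])]
```

View pics/w3c.png

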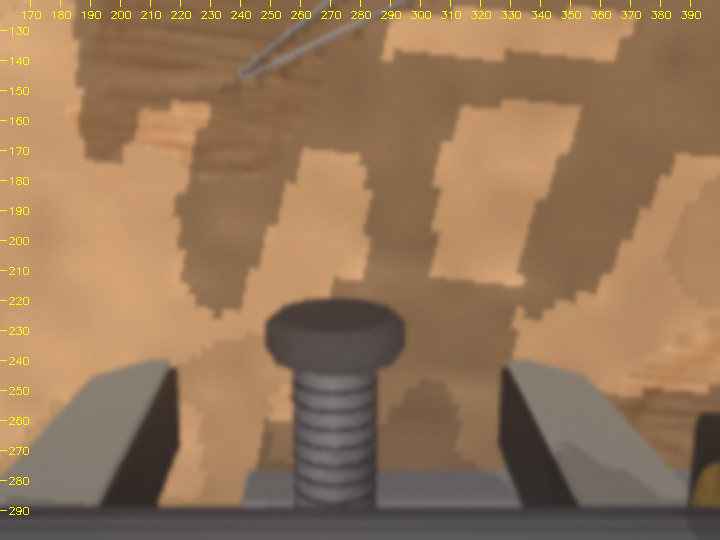

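The knob (column 273) sits midway between the fingers (219 and 327), so I'll close on it.

Emit:
move_arm(motion=[[0, 0, 0, 0, 0, 0, 0.02], [0, 0, 0, 0, 0, 0, 0.01], [0, 0, 0, 0, 0, 0, 0.0], [0, 0, 0, 0, 0, 0, 0.0], [0, 0, 0, 0, 0, 0, 0.0]], squeeze=35)

```text
clock: 3.1
tcp_pos: [0.4619, 0.2003, 0.0279]
tool_rot: [-3.142, -0.0, 0.107]
ft_force: [0.8, 0.2, -0.9]
gripper_width: 0.264
```

Emit:
move_arm(motion=[[0, 0, 0, 0, 0, 0, 0.0], [0, 0, 0, 0, 0, 0, 0.0], [0, 0, 0, 0, 0, 0, 0.0]])

```text
clock: 3.4
tcp_pos: [0.4612, 0.2002, 0.0275]
tool_rot: [3.141, 0.001, 0.107]
ft_force: [-4.0, -0.1, 3.0]
gripper_width: 0.144
```

Emit:
move_arm(motion=[[0, -0.002, 0, 0, 0, 0, 0.0], [0, -0.002, 0, 0, 0, 0, 0.0], [0, -0.002, 0, 0, 0, 0, 0.0], [0, -0.002, 0, 0, 0, 0, 0.0], [0, 0, 0, 0, 0, 0, 0.0], [0, 0, 0, 0, 0, 0, 0.0]])

```text
clock: 4.0
tcp_pos: [0.4604, 0.2074, 0.0275]
tool_rot: [3.14, 0.002, 0.107]
ft_force: [-3.2, -7.8, 4.2]
gripper_width: 0.145
```

Run:
```python
from workcell import bot, imaging
from h import *
c=imaging.capture("wrist"); np.savez(f"wrist4.npz",**c);crop(c,160,120,400,300,3,"pics/w4c.png")
for i in range(3):
    s=bot.get_state();print(s["clock"],s["tcp_pos"],s["tool_rot"],s["gripper_width"],s["ft_force"])
    c=imaging.capture("scene")
np.savez(f"scene4.npz",**c);crop(c,260,190,400,310,5,"pics/s4c.png")
```

```text
4.05 [0.46040961 0.20737776 0.02749395] [3.14024711e+00 1.57601539e-03 1.07178835e-01] 0.14117201704362314 [-3.37889573 -8.83042102  4.34777446]
4.1 [0.46041567 0.2073467  0.02749092] [3.14024819e+00 1.54789271e-03 1.07124639e-01] 0.1376630997282517 [-2.7904605  -7.06811901  4.36010126]
4.15 [0.46042689 0.20734353 0.02751106] [3.14023713e+00 1.52881166e-03 1.07111712e-01] 0.14026417042725367 [-2.92691717 -7.52090449  3.51819446]
```

View pics/w4c.png

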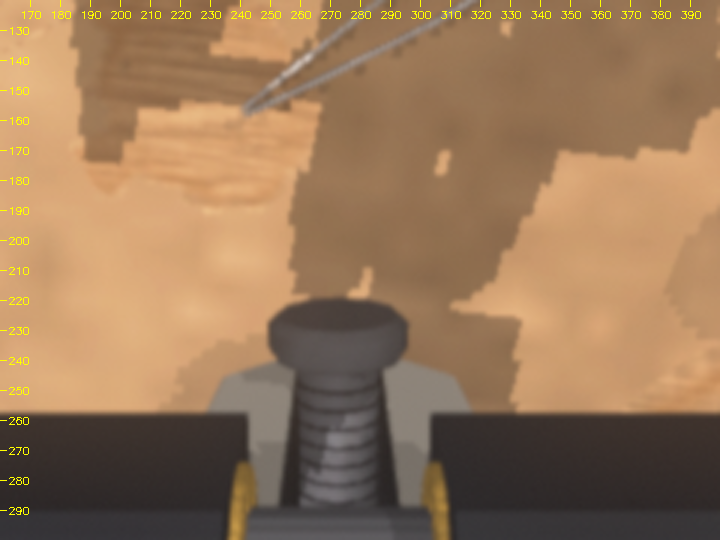

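View pics/s4c.png

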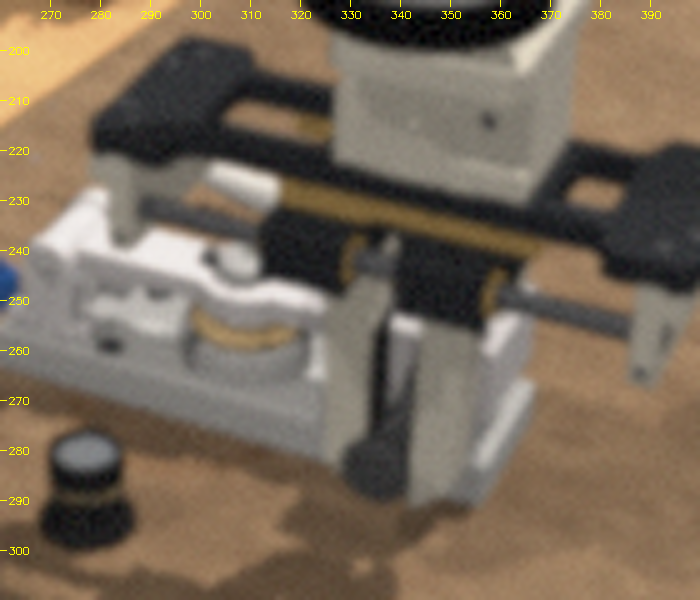

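The flange stayed put relative to the fingers while the tool moved 7 mm, and the pull-back is about 8 N. Spring theory gives 7.7 N at 7 mm, so the latch is drawn. I'll add 1 mm and start lifting along the arc.

Emit:
move_arm(motion=[[0, -0.001, 0, 0, 0, 0, 0.0], [0, 0, 0, 0, 0, 0, 0.0], [0, 0, -0.002, 0, 0, 0, 0.0], [0.0001, 0, -0.004, 0, 0, 0, 0.0], [0.0004, 0, -0.005, 0, 0, 0, 0.0], [0.0005, 0, -0.005, 0, 0, 0, 0.0], [0, 0, 0, 0, 0, 0, 0.0]])

```text
clock: 4.9
tcp_pos: [0.461, 0.2083, 0.0434]
tool_rot: [3.14, 0.002, 0.107]
ft_force: [-2.4, -7.8, -2.0]
gripper_width: 0.137
```

Emit:
move_arm(motion=[[0.0006, 0, -0.006, 0, 0, 0, 0.0], [0.001, 0, -0.006, 0, 0, 0, 0.0], [0.0013, 0, -0.006, 0, 0, 0, 0.0], [0.0015, 0, -0.006, 0, 0, 0, 0.0], [0.0018, 0, -0.006, 0, 0, 0, 0.0], [0.0021, 0, -0.006, 0, 0, 0, 0.0], [0.0024, 0, -0.006, 0, 0, 0, 0.0], [0, 0, 0, 0, 0, 0, 0.0]])

```text
clock: 5.7
tcp_pos: [0.4709, 0.2092, 0.0853]
tool_rot: [3.139, 0.004, 0.107]
ft_force: [-7.5, -8.9, 1.2]
gripper_width: 0.137
```

Run:
```python
from workcell import bot, imaging
from h import *
c=imaging.capture("side");crop(c,180,120,320,230,5,"pics/si5.png")
s=bot.get_state();print(s["clock"],s["tcp_pos"],s["tool_rot"],s["gripper_width"],s["ft_force"])
```

```text
5.75 [0.47083115 0.20918451 0.08510071] [3.13939816 0.00434347 0.1071748 ] 0.13806954573576136 [-7.07616283 -9.22308036  1.90547133]
```

View pics/si5.png

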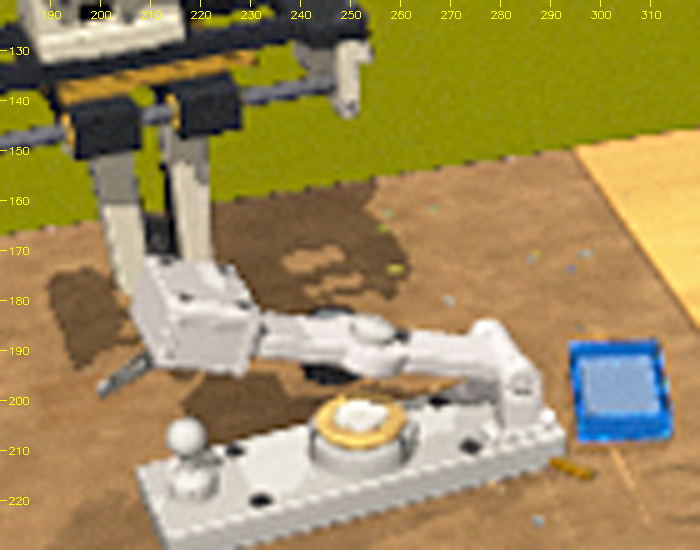

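The leaf is off the ball, which is now exposed at (187,208) in the side view, and the dial sits in its nest at (251,203). I'll carry on to about 88 mm.

Emit:
move_arm(motion=[[0.0018, 0, -0.006, 0, 0, 0, 0.0], [0.0027, 0, -0.006, 0, 0, 0, 0.0], [0.0034, 0, -0.006, 0, 0, 0, 0.0], [0.0037, 0, -0.006, 0, 0, 0, 0.0], [0.004, 0, -0.006, 0, 0, 0, 0.0], [0, 0, 0, 0, 0, 0, 0.0], [0, 0, 0, 0, 0, 0, 0.0], [0, 0, 0, 0, 0, 0, 0.0]])

```text
clock: 6.55
tcp_pos: [0.4858, 0.2107, 0.1147]
tool_rot: [3.139, 0.006, 0.107]
ft_force: [-9.5, -9.4, 2.4]
gripper_width: 0.141
```

Run:
```python
from workcell import bot, imaging
from h import *
c=imaging.capture("side");crop(c,180,110,320,220,5,"pics/si6.png")
c=imaging.capture("scene");crop(c,220,195,400,335,4,"pics/s6.png")
for i in range(4):
    s=bot.get_state();print(s["clock"],s["tcp_pos"],s["tool_rot"],s["gripper_width"],s["ft_force"]);imaging.capture("wrist")
```

```text
6.65 [0.48572596 0.21069664 0.11470733] [3.13902574 0.00604572 0.10709643] 0.1409789686975261 [-8.76932698 -9.11634208  3.90061599]
6.7 [0.4857374  0.2106982  0.11470982] [3.1390045  0.00602112 0.10712848] 0.1371747934557692 [-9.01486043 -8.0036124   2.51045831]
6.75 [0.48575931 0.2107004  0.11474139] [3.1390486  0.00595561 0.10709274] 0.14048592469475907 [-9.90607866 -8.48444949  2.80834062]
6.8 [0.48572788 0.210675   0.11469711] [3.13899854 0.00604913 0.10708208] 0.138968092812622 [-9.07921339 -7.62536037  2.79265834]
```

View pics/si6.png

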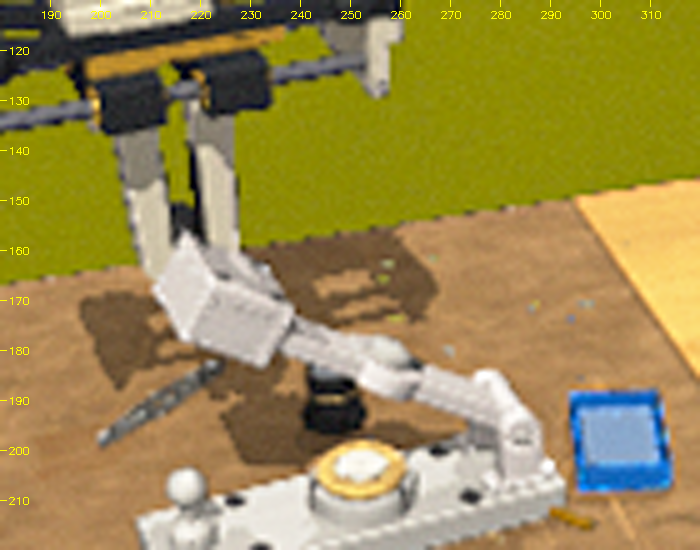

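View pics/s6.png

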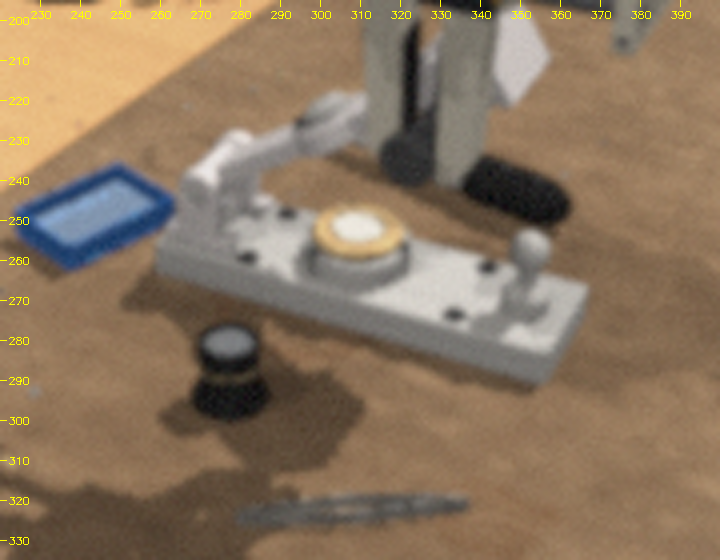

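Run:
```python
from workcell import bot
print(bot.hand_in()); s=bot.get_state(); print(s["clock"],s["tcp_pos"],s["gripper_width"])
```

```text
the job is handed in; nothing more can be done
None
the job is handed in; nothing more can be done
```

The leaf is off its ball and the gripper is holding the free end about 87 mm up, which is roughly 0.62 rad. I handed the job in at about 6.8 s; it reports no verdict.

- **Latch:** I gripped the knob on its two x sides with 35 N and pulled it about 7–8 mm along the jig's +y. The pull-back was about 8 N, which matches the spring, and the knob did not slip in the fingers.
- **Lift:** I raised the knob along its arc with the latch still drawn. Vertical force stayed within a few newtons, so the latch was not straining against the ball.
- **Last checks:** Four readings just before handing in showed the tool still to within 0.1 mm and the grip steady on the knob. In the pictures the dial sits in its nest and the loupe, tweezers, tray and handpiece look where they were.
- **Side force:** About 9 N along x stayed on the wrist at the end, probably from a small error in the arc. It was steady and far below the limits.
- **Measurement:** I worked out the leaf angle from the tool height and the side picture, as I had no direct joint reading.

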